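Interlock the top tote on the base tote

ROBOT

A 6-joint arm with a two-finger parallel gripper is mounted at the origin on a cart in front of the work surface, level with it; the furniture and walls round the work are solid. World frame = base frame: x ahead of the robot, y to its left, z up, the work surface at z = 0. Lengths are in m, angles in rad, forces in N, time in s.
With the tool pointing down it reaches from about 0.3 to 0.775 m from the base axis. Payload 14.6 kg.
Tool frame: the origin (TCP) lies at the very end of the fingers, on their centre line; the grasp point (between the pads) lies 19 mm behind it; z points along the fingers, y is the direction in which the jaws open and shut (so a half turn about z gives the same grasp; the last joint's range is limited). The gripper opens to 94 mm and grips with 3 to 60 N. Pads are 16 mm wide; open, the fingers measure 119 mm over their backs; the gripper's body (75 mm by 177 mm) begins 78 mm behind the grasp point.
Start: joints at [-1.29, 0.3, 1.521, -0, 1.321, -0.067], TCP at [0.187, -0.517, 0.205] pointing down, gripper open.
Joint ranges: [-3.03, 3.03], [-0.79, 2.21], [0.23, 2.52], [-1.04, 4.18], [0, 3.07], [-2.55, 2.55]. Speed limits (rad/s): [2.22, 2.22, 2.57, 3.14, 3.14, 3.14].

INTERFACE

Orientations are given as [roll, pitch, yaw] about the fixed x, y, z axes, in that order (R = Rz(yaw) Ry(pitch) Rx(roll)).
In Python, from station import ctrl, vision, ticket gives the robot as it stands.
- The arm moves only by the tool step_arm, never from a script. Its argument "steps" is a list of rows, each an object of numbers: "x", "y", "z": the shift along the tool's x, y, z in m; "ax", "ay", "az": the turn, a rotation vector about the tool's x, y, z in degrees; "claw": the finger opening in m, from 0 to 0.094. A call has 1 to 5 rows; each row shifts and turns the pose as measured when the row begins, along the tool's axes as they then stand; what a row does not reach is not made up. A row lasts 1/12 s, in which the tool goes at most 41.7 mm and 7.16 degrees, less where a joint would pass 70% of its speed; a pose out of reach is approached as far as the arm can. A call with a gripper value outside its range is refused whole. The fingers move at their own pace and stop on an object; "grip_force" is the grip in N (left out, the last holds). Time passes only in rows, so rows that do not move let the fingers close. It gives the time, the measured TCP pose, the force and the opening at its end, in the units of the state.
- ctrl.get_obs(): the state, without advancing time (a new reading comes with each control period).
- vision.camera(name): name is "scene" or "top"; returns (picture, depth): 400x640x3 uint8, red, green, blue; 400x640 float32, m along the optical axis (not along the pixel's ray), 0 where there is no reading.
- vision.camera_params(name): a dict with "fov_y" (degrees; the focal length in pixels is half the picture's height over the tangent of half this angle, whatever the lens; pixels are square), "cx", "cy" (the principal point, pixels), "origin" and "attitude" of the camera in the world. Camera axes: x right, y up, looking along -z (the intrinsics and any distortion apply to the point x, -y, -z); pixel columns grow to the right and rows downward; lengths in m; the calibration is good to about 2 mm. A picture is of the moment at which its call begins. camera_params takes no time and is no camera call.
- ticket.hand_in(): hands the job in, once; it reports no verdict.
The state is a dict: "time_s": time; "qpos": joint angles; "joint_vel": joint speeds; "tau": joint torques, N m; "ee_pos": TCP position; "eef_rot": TCP orientation; "force": force on the tool from outside, world axes, zero at the start; "moment": the same for the moment, N m; "grip_width": finger opening in m.
Only numpy, scipy, OpenCV 4.12 (cv2) and the standard library are available. Lean on these libraries where they do the work, as an engineer would, in place of code of your own. Each camera call takes 0.05 s, during which the arm holds its last target.

TASK

Pick up the orange tote by its black handle and set it on the blue base tote so that its four corner feet drop into the open pockets (feel for them), facing the same way as the base; then slide it toward the end of the base away from the red latch, until all four toes are under the corner lips, hard against their stops, and the red latch springs back up behind it. Leave the base tote standing where it is and do not disturb the oil can, the brush tin or the steel cup.

Things in the scene. Friction and masses are not known exactly. Their poses are not given: they have to be found in the camera images.
- base_tote: Blue open stacking tote, 178 mm (x) x 124 mm (y), loose on the bench, 1.6 kg. Origin: centre of its underside; z up; the red latch is at its -x end. On it a grey frame with four corner ledges, tops 60 mm up, is screwed fast through slots: it sits 0 to 6 mm toward +x or -x of nominal, differently each time and not measured. Pushing its stops over about 15 N can make it slide.
- ledge (a point): Nominal top of the +x +y corner ledge, x 50, y 49, z 60 mm of the base; others: y -49, and x -54. Each, 50 mm long, has an outer cheek (inner face at y 58, -58 mm; 11 mm high), a fence 4 mm thick, 6 mm high at its -x end, a stop 4 mm thick, 11 mm high at its +x end, and a lip reaching 10 mm from the stop to -x, 8 to 11.5 mm above the ledge; the open pocket is between fence and lip.
- drop_place (a point): Nominal place of the top tote's origin, turned like the base, for its feet to drop into the pockets: 13 mm toward -x of the base's origin and 60 mm up; the frame's shift adds to it. Play: along x 3 mm either way, sideways 2 mm. Feet too far toward -x stand on the fences, 6 mm too high; too far toward +x, the toes stand on the lips, 11.5 mm too high. Axes as the base's.
- home_place (a point): Nominal final place of the top tote's origin: over the base's origin, 60 mm up; the frame's shift adds to it. There the toes meet the stops, under the lips, so the tote cannot lift off; always 13 mm (10 to 16) toward +x of where the feet dropped in. Axes as the base's.
- top_tote: Orange open tote, black handle and feet, 156 mm (x) x 120 mm (y), 94 mm high, 0.4 to 0.85 kg; the small parts in it are fixed. Origin: centre of the plane under its feet; z up. Feet at x 52, -52, y 50, -50 mm, 14 x 12 mm, 13 mm high; from each a toe 12 mm long, 12 wide, 5 thick points to +x. Rim 58 mm up. A yellow rib under its -x end marks the end that goes over the red latch.
- handle (a point): Centre of the black grip bar of the top tote, 83 mm above that tote's origin. The bar lies along the tote's x, 116 mm long, 16 mm wide (y), 22 mm high, held by two posts, with free space at both sides; x, y, z are the tote's.
- latch (a joint): Red spring latch on the frame, in the -x end wall of the base: 0 = fully up (7 mm above the ledges), grows to 0.009 m as pressed. The yellow rib presses it down about 6 mm (2 to 3 N) when the top tote is set in the pockets; it springs up behind the rib when the tote is within 1.5 mm of the stops.
- oil_can: Green oil can with brass spout, 176 mm high, bystander; origin at the centre of its underside.
- scriber_tin: Ochre tin with brushes, 69 mm wide, 128 mm high, bystander; origin at the centre of its underside.
- steel_cup: Steel cup, 70 mm wide, 84 mm high, bystander; origin at the centre of its underside.

How it is judged:
By the outcome, as a careful person would: the job done as asked, in the order asked, and still so for the second after the job is handed in, with the robot touching nothing.
It also fails if it takes over 48 s, if anything falls off the work surface, if the arm or the gripper's body presses on something with over 40 N, if the wrist force passes 120 N, or if a joint passes its speed limit or range.

## Working session

There is one attempt and no reset: what is moved stays moved. The work goes in short steps, Python scripts to look and compute and a tool call to move; the robot and the scene stay as the last step left them, time stands still between calls to the robot, and variables do not carry over. Pictures are saved under pics/ and viewed, and the job is handed in when it is done.

Besides the shell and the picture viewer there is one more tool, called after "Request:" as name(argument=value, ...) on one line, values as JSON. step_arm: Moves the arm, as the interface text tells. Its arguments: {"type":"object","properties":{"steps":{"type":"array"},"grip_force":{"type":"number"}},"required":["steps"]}

```bash
ls; mkdir -p pics; python3 - <<'E'
from station import ctrl, vision, ticket
import cv2,numpy as np
o=ctrl.get_obs();print(o)
for n in("scene","top"):
    p=vision.camera_params(n);print(n,p)
    im,d=vision.camera(n);cv2.imwrite(f"pics/{n}0.png",im[:,:,::-1]);np.savez(f"pics/{n}0.npz",im=im,d=d)
    print((d==0).mean(),d.max())
E
```

```text
pics
{'time_s': 0.0, 'qpos': array([-1.28960122e+00,  3.00457998e-01,  1.52159794e+00, -2.12180228e-05,
        1.32068307e+00, -6.66008846e-02]), 'joint_vel': array([ 0.00140723,  0.0015137 ,  0.00085023, -0.00104204,  0.00175889,
       -0.00031982]), 'tau': array([-2.28981611e-03, -5.31809413e+01, -3.52736485e+01,  7.07020448e-02,
        2.44333141e-02, -1.24155740e-04]), 'ee_pos': array([ 0.18737223, -0.51681649,  0.20488638]), 'eef_rot': array([-3.14044747e+00, -5.57855253e-05,  3.47801220e-01]), 'force': array([-0.48119943, -0.09949882,  0.32058656]), 'moment': array([-0.02139645, -0.00690955, -0.0374592 ]), 'grip_width': 0.09417770542237963}
scene {'fov_y': 50.75305659237807, 'cx': 322.06402830183333, 'cy': 202.88666420026132, 'origin': array([0.82409546, 0.59610841, 0.65625908]), 'attitude': array([0.8757298 , 0.01611582, 2.72971593])}
0.00416015625 3.8190944
top {'fov_y': 49.832241598374814, 'cx': 320.0658570678595, 'cy': 198.57216030286014, 'origin': array([ 0.45018174, -0.00786122,  0.92188884]), 'attitude': array([ 0.13327499,  0.00798497, -1.55153826])}
0.0041171875 1.8089606
```

View pics/scene0.png

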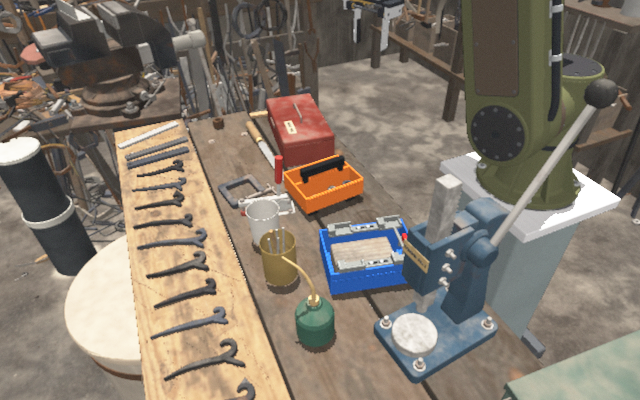

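View pics/top0.png

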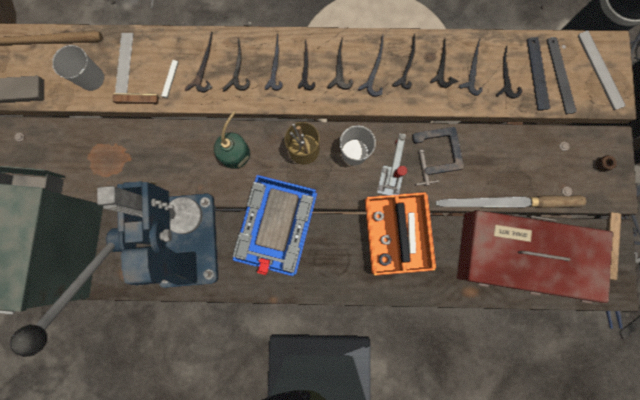

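```bash
cat >h.py <<'E'
import cv2,numpy as np
from scipy.spatial.transform import Rotation as R
from station import ctrl,vision,ticket
def Rm(a): return R.from_euler('xyz',a).as_matrix()
def rays(n,uv):
    p=vision.camera_params(n);f=200/np.tan(np.radians(p['fov_y']/2))
    uv=np.atleast_2d(uv).astype(float)
    d=np.c_[(uv[:,0]-p['cx'])/f,-(uv[:,1]-p['cy'])/f,-np.ones(len(uv))]
    return p['origin'],d@Rm(p['attitude']).T
def plane(n,uv,z):
    o,d=rays(n,uv);return o+d*((z-o[2])/d[:,2])[:,None]
def pts(n,d,mask):
    v,u=np.nonzero(mask&(d>0));o,r=rays(n,np.c_[u,v]);return o+r*d[v,u][:,None],np.c_[u,v]
def proj(n,P):
    p=vision.camera_params(n);f=200/np.tan(np.radians(p['fov_y']/2))
    c=(np.atleast_2d(P)-p['origin'])@Rm(p['attitude']);return np.c_[p['cx']-f*c[:,0]/c[:,2],p['cy']+f*c[:,1]/c[:,2]]
def cloud(n,d):
    v,u=np.mgrid[:400,:640];o,r=rays(n,np.c_[u.ravel(),v.ravel()]);return (o+r*d.ravel()[:,None]).reshape(400,640,3)
def load(f): z=np.load(f);return z['im'],z['d'],cv2.cvtColor(z['im'],cv2.COLOR_RGB2HSV)
def snap(n,f):
    im,d=vision.camera(n);np.savez(f"pics/{f}.npz",im=im,d=d);return im,d
def crop(im,x0,y0,x1,y1,f,k):
    cv2.imwrite(f"pics/{f}.png",cv2.resize(im[y0:y1,x0:x1,::-1],None,fx=k,fy=k,interpolation=cv2.INTER_CUBIC))
E
python3 - <<'E'
from h import *
im,d,h=load('pics/top0.npz')
crop(im,220,160,450,290,'topc',3.4)
C=cloud('top',d)
print('table',C[210,340],C[300,300], 'bench', C[200,225])
H=h[...,0];S=h[...,1];V=h[...,2]
v,u=np.mgrid[:400,:640]
def rect(m,name,z0,z1,cam='top'):
    m=m&(C[...,2]>z0)&(C[...,2]<z1)
    P=C[m];
    r=cv2.minAreaRect(P[:,:2].astype(np.float32)*1000);print(name,len(P),r,np.median(P,0))
    return P
o=(H>5)&(H<18)&(S>150)&(u>350)&(u<450)&(v>180)&(v<280)
rect(o,'orange rim',.05,.065)
b=(H>100)&(H<120)&(S>150)&(u>220)&(u<330)&(v>160)&(v<290)
P=rect(b,'blue',.02,.08);print(np.percentile(P[:,2],[5,50,95]))
rect(b,'bluehi',.05,.09)
k=(V<60)&(u>380)&(u<425)&(v>190)&(v<275)
P=rect(k,'handle',.08,.105)
rd=((H<6)|(H>174))&(S>170)&(u>250)&(u<280)&(v>250)&(v<285)
rect(rd,'latch',.03,.1)
im,d,h=load('pics/scene0.npz');crop(im,230,140,420,300,'scc',4)
E
```

```text
table [ 0.55251605 -0.04248052 -0.02712879] [0.35879115 0.03963025 0.0029713 ] bench [0.56649059 0.2069483  0.00214719]
orange rim 857 ((499.8592224121094, -160.94454956054688), (155.91355895996094, 125.45611572265625), 5.8283586502075195) [ 0.49820248 -0.16438961  0.05764475]
blue 589 ((512.0277099609375, 91.99113464355469), (130.19216918945312, 177.51023864746094), 76.53067779541016) [0.53531198 0.06905287 0.05662907]
[0.02670373 0.05662907 0.06136819]
bluehi 347 ((512.0140991210938, 91.58618927001953), (124.48546600341797, 177.30523681640625), 76.73431396484375) [0.51560301 0.07710924 0.05909632]
handle 360 ((499.67474365234375, -159.09043884277344), (110.52128601074219, 13.42313289642334), 6.100438594818115) [ 0.5049906  -0.15712277  0.09363839]
latch 120 ((428.64752197265625, 111.41443634033203), (17.532611846923828, 29.069246292114258), 73.3065185546875) [0.42760247 0.11163433 0.04942362]
```

View pics/topc.png

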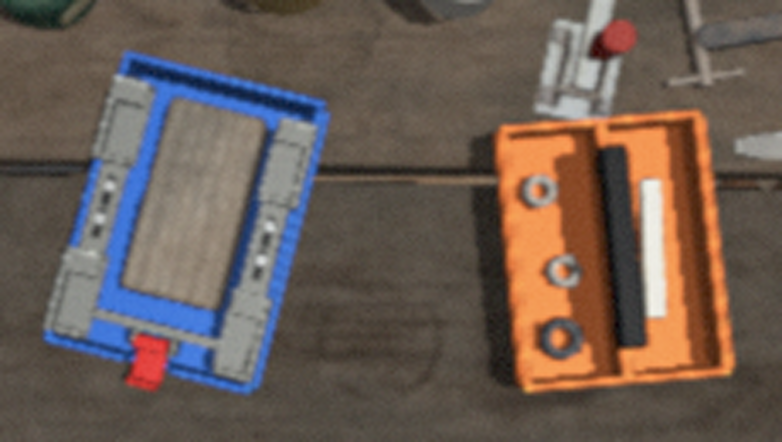

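View pics/scc.png

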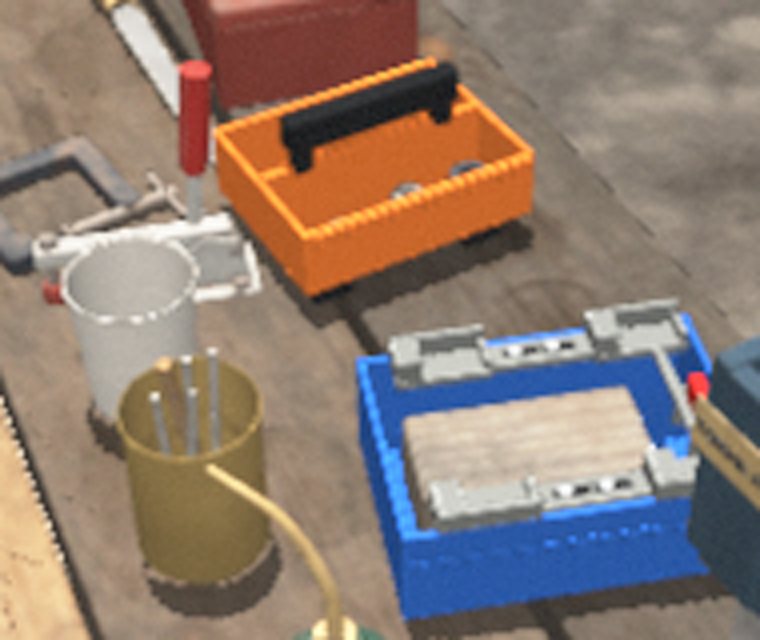

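```bash
python3 - <<'E'
from h import *
im,d,h=load('pics/scene0.npz');crop(im,275,145,375,220,'scd',8)
im2=np.clip(im.astype(float)*2.2,0,255).astype(np.uint8);crop(im2,275,145,375,220,'sce',8)
print([proj('scene',[[.5+.078*c-.0*s, -.16+.008*c,z]]).round() for c,s in((1,0),(-1,0)) for z in (.013,)])
E
```

```text
[array([[296., 200.]]), array([[351., 180.]])]
```

View pics/sce.png

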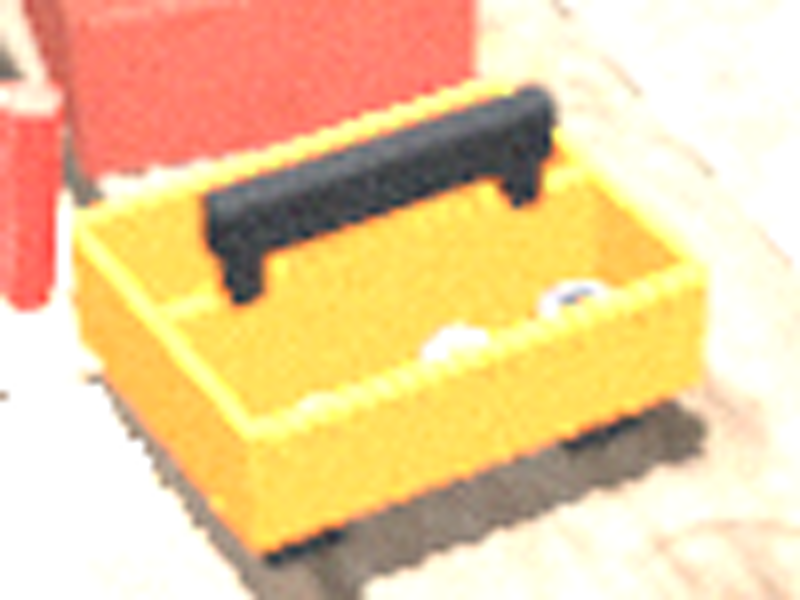

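```bash
python3 - <<'E'
from h import *
yaw=np.radians(5.9);c,s=np.cos(yaw),np.sin(yaw)
for x in(71,59,45,33,-33,-45,-59,-71):
  P=[[.4998+(x*c-56*s)/1000,-.160+(x*s+56*c)/1000,z] for z in(.011,.003)]
  print(x,((proj('scene',P)-[275,145])*8+4).round().tolist())
for x,y in((78,60),(-78,60)):
  print(x,((proj('scene',[[.4998+(x*c-y*s)/1000,-.160+(x*s+y*c)/1000,.013]])-[275,145])*8+4).round())
E
```

```text
71 [[280.0, 545.0], [281.0, 566.0]]
59 [[316.0, 531.0], [317.0, 552.0]]
45 [[358.0, 516.0], [358.0, 536.0]]
33 [[393.0, 502.0], [394.0, 523.0]]
-33 [[583.0, 430.0], [582.0, 450.0]]
-45 [[616.0, 417.0], [616.0, 438.0]]
-59 [[655.0, 403.0], [654.0, 423.0]]
-71 [[688.0, 390.0], [687.0, 410.0]]
78 [[265. 556.]]
-78 [[715. 385.]]
```

```bash
python3 - <<'E'
from h import *
A=[]
for n in('scene','top'):
    im,d,h=load(f'pics/{n}0.npz');C=cloud(n,d)[d>0];A.append(C)
A=np.vstack(A);A=A[(A[:,0]>.2)&(A[:,0]<.8)&(A[:,1]>-.5)&(A[:,1]<.42)&(A[:,2]<.6)]
ix=((A[:,0]-.2)/.04).astype(int);iy=((A[:,1]+.5)/.04).astype(int)
M=np.full((15,23),-1.);np.maximum.at(M,(ix,iy),A[:,2]*1000)
print('y   ',*[f'{-480+40*j:4d}' for j in range(23)])
for i in range(15)[::-1]:print(220+40*i,*[f'{int(m):4d}' for m in M[i]])
E
```

```text
y    -480 -440 -400 -360 -320 -280 -240 -200 -160 -120  -80  -40    0   40   80  120  160  200  240  280  320  360  400
780   32   31   30   24   25   24   24   24   24   32   24   23   24   24   24   25   24   25   24   25   31   39   39
740   23   21   21   23   23   22   23   23   23   23   23   24   22   23   22   23   27   22   22   24   25   25   23
700    5    4    4    4    5   17   18   16   49   86   85   87   94  131  119    5  177  154   54    4    5    4    7
660    4    4    4    4   16   17   16   14   44   84   86   86   93  120   94    4  150  149   58    4    4    4    5
620    4    4    4    5    5   14   16   11  152  148    5    4    5    5   63   64   55   60    5    5    5    4    6
580   29   23   16   14   12   11    7   61   62   60   60    5   74   75   62   75   73    5   44  271  252   23   -1
540   81   82   83   83   84   69   57   61   98   59   61    4   74   74   51   70   74    4  264  356  273   25    2
500   82   83   84   84   83   81   59   61   97   61   60    5    4   65   50   72   75    4  272  357  273   23    2
460  101  102  102   83   83   81   61   61   97   61   59    5    5   75   73   71   74   24  274  275  302    3    3
420   84   83   84   83   83   82   61   61   62   60    5    5    5   75   67   70   61   28  275  276  371    3    2
380   83   82   81   80   67    4    4    4    5    5    4    4    4    5    5    4    4   25   84  452  457    5    5
340    4    3    3    3    3    4    4    3    3    2    4    3    3    4    4    3    3    3    3  454  458    3    3
300   -1   -1   -1   -1   -1   -1   -1   -1   -1   -1   -1   -1   -1   -1   -1   -1   -1   -1   -1   -1   -1   -1   -1
260   -1   -1   -1   -1   -1   -1   -1   -1   -1   -1  443  451  455   -1   -1   -1   -1   -1   -1   -1   -1   -1   -1
220  343  326   -1   -1   -1   -1   -1   -1   -1   -1   -1  327  458  465  458  335   -1   -1   -1   -1   -1   -1   -1
```

```bash
python3 - <<'E'
from h import *
im,d,h=load('pics/top0.npz');C=cloud('top',d)
v,u=np.mgrid[:400,:640]
S=h[...,1]
yaw=np.radians(-13.3);c,s=np.cos(yaw),np.sin(yaw)
g=(S<70)&(u>225)&(u<325)&(v>165)&(v<285)&(C[...,2]>.055)&(C[...,2]<.085)
P=C[g];q=(P[:,:2]-[.5120,.0916])@np.array([[c,-s],[s,c]])*1000
r=cv2.minAreaRect(P[:,:2].astype(np.float32)*1000);print('grey',r)
Z=P[:,2]*1000
for sgn in(1,-1):
  m=(sgn*q[:,1]>40)
  for lo in range(-90,90,5):
    k=m&(q[:,0]>=lo)&(q[:,0]<lo+5)
    if k.any():print(sgn,lo,k.sum(),'z',np.percentile(Z[k],[10,50,90]).round(1),'y',np.percentile(q[k,1],[2,98]).round(1))
crop(im,225,165,325,285,'basec',5)
im,d,h=load('pics/scene0.npz');crop(im,310,205,420,300,'bases',7)
E
```

```text
grey ((508.6726379394531, 92.64165496826172), (123.60901641845703, 156.17025756835938), 76.65254974365234)
1 -85 9 z [65.1 66.2 72.5] y [44.1 60.6]
1 -80 31 z [59.9 63.7 69.6] y [40.6 61. ]
1 -75 30 z [58.7 61.1 70.2] y [41.3 61.3]
1 -70 32 z [58.5 60.6 70.3] y [40.4 60.6]
1 -65 30 z [58.3 60.2 71.7] y [41.  60.9]
1 -60 33 z [59.4 61.6 70.1] y [40.4 61.5]
1 -55 30 z [58.6 61.1 71.1] y [40.5 61. ]
1 -50 28 z [58.1 60.6 71.8] y [41.2 60.3]
1 -45 32 z [68.9 71.  73.6] y [40.8 61.3]
1 -40 31 z [69.9 71.8 73.5] y [40.2 61. ]
1 -35 26 z [60.  71.7 72.6] y [40.1 60.3]
1 -30 18 z [57.9 60.9 61.7] y [43.4 55.7]
1 -25 20 z [58.3 60.4 62.4] y [42.3 57.7]
1 -20 19 z [58.3 60.1 62.7] y [42.6 56.2]
1 -15 17 z [59.7 61.7 63.3] y [43.1 55.6]
1 -10 19 z [59.2 60.8 62.7] y [42.7 56.5]
1 -5 18 z [58.3 60.2 63.4] y [42.5 56. ]
1 0 19 z [58.4 60.3 63. ] y [42.4 56.5]
1 5 20 z [58.6 61.1 63.7] y [42.3 56.8]
1 10 17 z [58.7 61.6 62.6] y [42.6 56.5]
1 15 21 z [58.2 59.8 62. ] y [42.2 57.1]
1 20 26 z [60.1 64.8 68. ] y [40.2 59.2]
1 25 27 z [59.7 62.2 71. ] y [41.2 61.2]
1 30 29 z [58.4 61.  70.5] y [41.1 60
[... 1051 characters left out ...]
-1 -5 21 z [59.9 60.6 63.1] y [-55.8 -42.1]
-1 0 18 z [59.4 60.3 61.8] y [-55.4 -41.4]
-1 5 18 z [59.1 60.6 63.6] y [-55.2 -42.4]
-1 10 20 z [58.2 60.  62.6] y [-56.1 -41.2]
-1 15 19 z [57.9 60.  61.8] y [-55.7 -41.8]
-1 20 23 z [60.4 65.  69.4] y [-58.8 -40.7]
-1 25 26 z [58.6 62.6 70.7] y [-60.9 -41.2]
-1 30 26 z [59.4 61.1 70.5] y [-61.3 -41.1]
-1 35 25 z [58.6 60.2 71.1] y [-60.3 -40.6]
-1 40 26 z [58.6 60.6 69. ] y [-61.1 -41.5]
-1 45 27 z [59.4 61.2 70.3] y [-60.6 -40.5]
-1 50 24 z [58.8 60.4 69.8] y [-60.6 -40.8]
-1 55 32 z [59.7 61.4 73.5] y [-61.2 -40.9]
-1 60 28 z [69.6 71.6 73.2] y [-60.7 -41.1]
-1 65 26 z [69.1 71.6 72.8] y [-60.4 -40.8]
-1 70 7 z [70.1 72.7 74.9] y [-59.6 -43.6]
```

View pics/basec.png

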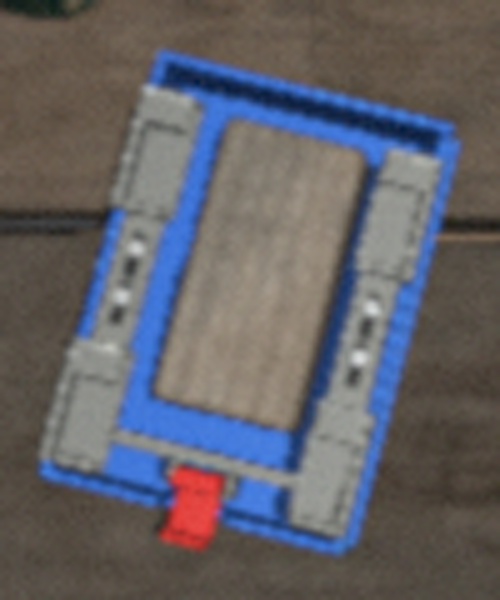

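View pics/bases.png

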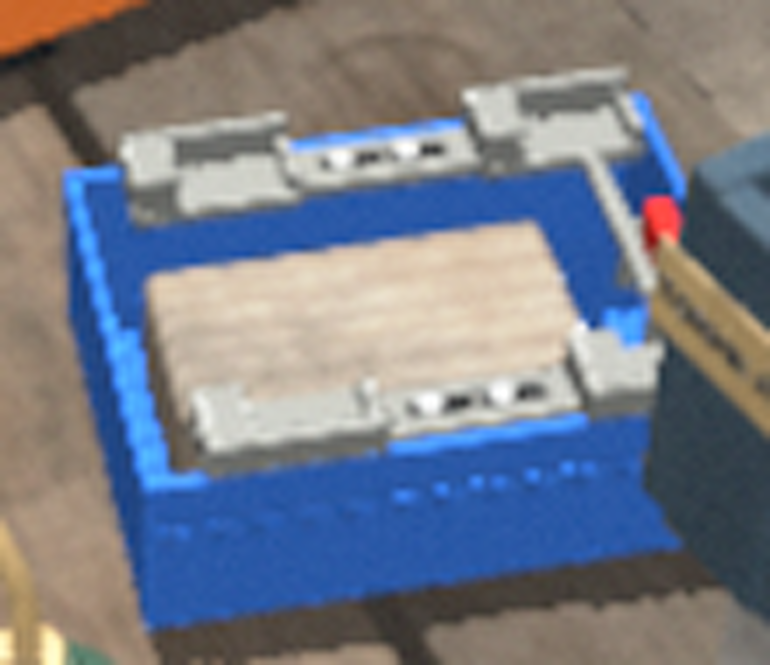

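Request:
step_arm(steps=[{"x": 0.035,"y": -0.019,"claw": 0.06},{"x": 0.035,"y": -0.019},{"x": 0.035,"y": -0.019},{"x": 0.035,"y": -0.019},{"x": 0.035,"y": -0.019}], grip_force=40)

```text
validation failed for argument at $.st...
```

Request:
step_arm(steps=[{"x": 0.035,"y": -0.019},{"x": 0.035,"y": -0.019},{"x": 0.035,"y": -0.019},{"x": 0.035,"y": -0.019},{"x": 0.035,"y": -0.019}])

```text
validation failed for argument at $.st...
```

Request:
step_arm(steps=[{"x": 0.035,"y": -0.019,"z": 0,"ax": 0,"ay": 0,"az": 0,"claw": 0.06},{"x": 0.035,"y": -0.019,"z": 0,"ax": 0,"ay": 0,"az": 0,"claw": 0.06},{"x": 0.035,"y": -0.019,"z": 0,"ax": 0,"ay": 0,"az": 0,"claw": 0.06},{"x": 0.035,"y": -0.019,"z": 0,"ax": 0,"ay": 0,"az": 0,"claw": 0.06},{"x": 0.035,"y": -0.019,"z": 0,"ax": 0,"ay": 0,"az": 0,"claw": 0.06}], grip_force=40)

```text
time_s: 0.52
ee_pos: [0.3191, -0.3661, 0.2025]
eef_rot: [-3.137, 0.001, 0.338]
force: [1.5, -1.0, 1.1]
grip_width: 0.064
```

Request:
step_arm(steps=[{"x": 0.035,"y": -0.019,"z": 0,"ax": 0,"ay": 0,"az": 0,"claw": 0.06},{"x": 0.035,"y": -0.019,"z": 0,"ax": 0,"ay": 0,"az": 0,"claw": 0.06},{"x": 0.035,"y": -0.02,"z": 0,"ax": 0,"ay": 0,"az": 0,"claw": 0.06},{"x": 0.035,"y": -0.02,"z": 0,"ax": 0,"ay": 0,"az": 0,"claw": 0.06},{"x": 0.035,"y": -0.02,"z": 0,"ax": 0,"ay": 0,"az": 0,"claw": 0.06}])

```text
time_s: 0.93
ee_pos: [0.4549, -0.2079, 0.2022]
eef_rot: [-3.136, 0.002, 0.336]
force: [0.8, -0.4, 0.1]
grip_width: 0.0602
```

Request:
step_arm(steps=[{"x": 0.035,"y": -0.02,"z": 0,"ax": 0,"ay": 0,"az": 0,"claw": 0.06},{"x": 0.025,"y": -0.015,"z": 0,"ax": 0,"ay": 0,"az": 0,"claw": 0.06},{"x": 0,"y": 0,"z": 0,"ax": 0,"ay": 0,"az": 6.5,"claw": 0.06},{"x": 0,"y": 0,"z": 0,"ax": 0,"ay": 0,"az": 6.5,"claw": 0.06}])

```text
time_s: 1.27
ee_pos: [0.5045, -0.1456, 0.201]
eef_rot: [-3.135, 0.005, 0.114]
force: [0.5, -0.8, -0.2]
grip_width: 0.06
```

```bash
cat >>h.py <<'E'
def go(x,y,z,yaw):
    o=ctrl.get_obs();M=Rm(o['eef_rot']);d=np.array([x,y,z])-o['ee_pos']
    T=R.from_euler('xyz',[np.pi,0,np.radians(yaw)]).as_matrix()
    print('t',round(o['time_s'],2),'pos',o['ee_pos'].round(4),'yaw',np.degrees(o['eef_rot'][2]).round(2),'F',o['force'].round(1),'M',o['moment'].round(2),'w',round(o['grip_width'],4))
    print('tool shift mm',(M.T@d*1000).round(1),'rotvec deg',np.degrees(R.from_matrix(M.T@T).as_rotvec()).round(2))
E
python3 -c "
from h import *
go(.4998,-.1595,.064,6)"
```

```text
t 1.27 pos [ 0.5045 -0.1456  0.201 ] yaw 6.54 F [ 0.5 -0.8 -0.2] M [0.01 0.03 0.01] w 0.06
tool shift mm [ -5.7  14.2 136.9] rotvec deg [-0.39  0.27  0.54]
```

Request:
step_arm(steps=[{"x": -0.006,"y": 0.014,"z": 0.01,"ax": -0.4,"ay": 0.3,"az": 0.5,"claw": 0.06},{"x": 0,"y": 0,"z": 0.03,"ax": 0,"ay": 0,"az": 0,"claw": 0.06},{"x": 0,"y": 0,"z": 0.03,"ax": 0,"ay": 0,"az": 0,"claw": 0.06},{"x": 0,"y": 0,"z": 0.02,"ax": 0,"ay": 0,"az": 0,"claw": 0.06}])

```text
time_s: 1.6
ee_pos: [0.5028, -0.1597, 0.1115]
eef_rot: [3.138, -0.008, 0.099]
force: [1.0, 0.8, -0.3]
grip_width: 0.0604
```

```bash
python3 -c "
from h import *
go(.4998,-.1595,.064,6)
im,d=snap('scene','s1');crop(im,240,100,400,220,'s1',5)"
```

```text
t 1.6 pos [ 0.5028 -0.1597  0.1115] yaw 5.69 F [ 1.   0.8 -0.3] M [ 0.01 -0.    0.03] w 0.0604
tool shift mm [-3.3 -0.6 47.5] rotvec deg [ 0.22 -0.43 -0.31]
```

View pics/s1.png

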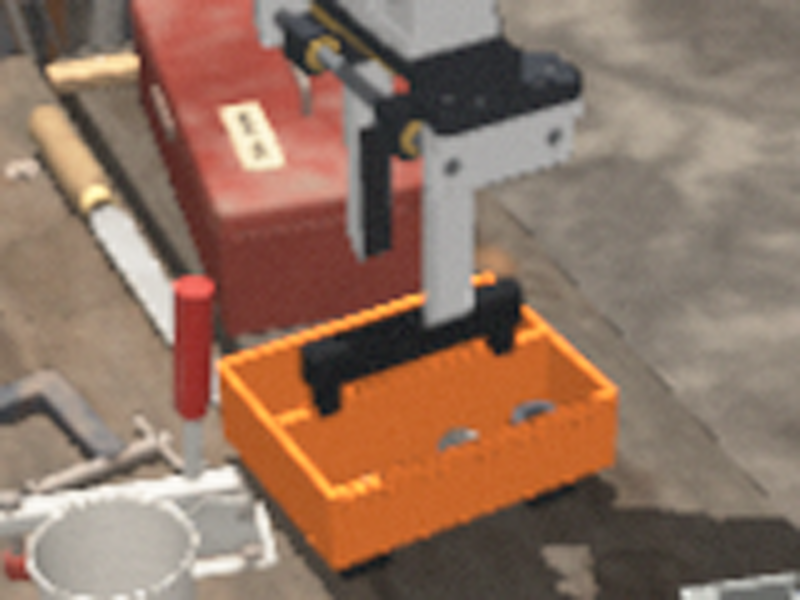

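Fingers (crop 370,230 and 445,300) straddle the bar correctly. Going down and closing.

Request:
step_arm(steps=[{"x": -0.003,"y": 0,"z": 0.02,"ax": 0.2,"ay": -0.4,"az": -0.3,"claw": 0.06},{"x": 0,"y": 0,"z": 0.02,"ax": 0,"ay": 0,"az": 0,"claw": 0.06},{"x": 0,"y": 0,"z": 0.007,"ax": 0,"ay": 0,"az": 0,"claw": 0.06},{"x": 0,"y": 0,"z": 0,"ax": 0,"ay": 0,"az": 0,"claw": 0.06}])

```text
time_s: 1.98
ee_pos: [0.4978, -0.1591, 0.0596]
eef_rot: [-3.138, 0.007, 0.105]
force: [-0.9, -1.0, -0.3]
grip_width: 0.0599
```

```bash
python3 -c "
from h import *
go(.4998,-.1595,.064,6)"
```

```text
t 1.98 pos [ 0.4978 -0.1591  0.0596] yaw 6.01 F [-0.9 -1.  -0.3] M [-0.01 -0.   -0.  ] w 0.0599
tool shift mm [ 2.   0.6 -4.4] rotvec deg [-0.2   0.38  0.01]
```

Request:
step_arm(steps=[{"x": 0.002,"y": 0,"z": -0.004,"ax": -0.2,"ay": 0.4,"az": 0,"claw": 0.06},{"x": 0,"y": 0,"z": 0,"ax": 0,"ay": 0,"az": 0,"claw": 0.03},{"x": 0,"y": 0,"z": 0,"ax": 0,"ay": 0,"az": 0,"claw": 0.005},{"x": 0,"y": 0,"z": 0,"ax": 0,"ay": 0,"az": 0,"claw": 0.005},{"x": 0,"y": 0,"z": 0,"ax": 0,"ay": 0,"az": 0,"claw": 0.005}])

```text
time_s: 2.4
ee_pos: [0.502, -0.1596, 0.0689]
eef_rot: [3.139, -0.006, 0.105]
force: [1.0, 1.0, -0.4]
grip_width: 0.0369
```

Request:
step_arm(steps=[{"x": 0,"y": 0,"z": 0,"ax": 0,"ay": 0,"az": 0,"claw": 0.005},{"x": 0,"y": 0,"z": 0,"ax": 0,"ay": 0,"az": 0,"claw": 0.005},{"x": 0,"y": 0,"z": 0,"ax": 0,"ay": 0,"az": 0,"claw": 0.005}])

```text
time_s: 2.65
ee_pos: [0.5026, -0.1599, 0.0701]
eef_rot: [3.137, -0.008, 0.105]
force: [0.5, -9.1, 6.9]
grip_width: 0.0169
```

```bash
python3 -c "
from h import *
go(.4998,-.1595,.064,6)"
```

```text
t 2.65 pos [ 0.5026 -0.1599  0.0701] yaw 6.02 F [ 0.5 -9.1  6.9] M [-1.72 -0.07 -0.04] w 0.0169
tool shift mm [-2.8 -0.7  6.1] rotvec deg [ 0.24 -0.45  0.02]
```

Request:
step_arm(steps=[{"x": 0,"y": 0,"z": 0,"ax": 0,"ay": 0,"az": 0,"claw": 0.035},{"x": -0.001,"y": 0,"z": 0.002,"ax": 0,"ay": -0.2,"az": 0,"claw": 0.035},{"x": -0.001,"y": 0,"z": 0.002,"ax": 0,"ay": 0,"az": 0,"claw": 0.035},{"x": 0,"y": 0,"z": 0,"ax": 0,"ay": 0,"az": 0,"claw": 0.035}])

```text
time_s: 2.98
ee_pos: [0.5003, -0.1602, 0.0657]
eef_rot: [3.137, -0.004, 0.105]
force: [-0.7, 0.5, -0.5]
grip_width: 0.0347
```

```bash
python3 -c "
from h import *
go(.4998,-.1595,.064,6)"
```

```text
t 2.98 pos [ 0.5003 -0.1602  0.0657] yaw 6.01 F [-0.7  0.5 -0.5] M [ 0.01 -0.03 -0.04] w 0.0347
tool shift mm [-0.5 -0.8  1.7] rotvec deg [ 0.23 -0.22  0.01]
```

Request:
step_arm(steps=[{"x": 0,"y": 0,"z": 0.001,"ax": 0,"ay": -0.2,"az": 0,"claw": 0.005},{"x": 0,"y": 0,"z": 0,"ax": 0,"ay": 0,"az": 0,"claw": 0.005},{"x": 0,"y": 0,"z": 0,"ax": 0,"ay": 0,"az": 0,"claw": 0.005},{"x": 0,"y": 0,"z": 0,"ax": 0,"ay": 0,"az": 0,"claw": 0.005},{"x": 0,"y": 0,"z": 0,"ax": 0,"ay": 0,"az": 0,"claw": 0.005}])

```text
time_s: 3.4
ee_pos: [0.5001, -0.1603, 0.064]
eef_rot: [3.137, 0.001, 0.105]
force: [0.4, -1.4, -1.6]
grip_width: 0.0158
```

```bash
python3 -c "
from h import *
go(.4998,-.1595,.064,6)"
```

```text
t 3.4 pos [ 0.5001 -0.1603  0.064 ] yaw 6.02 F [ 0.4 -1.4 -1.6] M [-0.09 -0.04  0.03] w 0.0158
tool shift mm [-0.2 -0.8  0. ] rotvec deg [0.23 0.05 0.02]
```

Request:
step_arm(steps=[{"x": 0,"y": 0,"z": -0.01,"ax": 0.1,"ay": 0,"az": 0,"claw": 0.005},{"x": 0,"y": 0,"z": -0.025,"ax": 0,"ay": 0,"az": 0,"claw": 0.005},{"x": 0,"y": 0,"z": -0.03,"ax": 0,"ay": 0,"az": 0,"claw": 0.005},{"x": 0,"y": 0,"z": -0.03,"ax": 0,"ay": 0,"az": 0,"claw": 0.005},{"x": 0,"y": 0,"z": -0.02,"ax": 0,"ay": 0,"az": 0,"claw": 0.005}], grip_force=50)

```text
time_s: 3.82
ee_pos: [0.4959, -0.1579, 0.1781]
eef_rot: [-3.134, 0.016, 0.105]
force: [0.4, 0.1, -5.6]
grip_width: 0.0156
```

Request:
step_arm(steps=[{"x": 0,"y": 0,"z": -0.01,"ax": 0,"ay": 0,"az": 0,"claw": 0.005},{"x": 0,"y": 0,"z": 0,"ax": 0,"ay": 0,"az": 0,"claw": 0.005}])

```text
time_s: 3.98
ee_pos: [0.4967, -0.1579, 0.1935]
eef_rot: [-3.136, 0.011, 0.105]
force: [-0.3, -0.1, -5.4]
grip_width: 0.0156
```

```bash
python3 -c "
from h import *
go(.4967,.0953,.19,-13.3)
im,d=snap('scene','s2');crop(im,240,80,400,220,'s2',4)
"
```

```text
t 3.98 pos [ 0.4967 -0.1579  0.1935] yaw 6.04 F [-0.3 -0.1 -5.4] M [-0.05 -0.04  0.07] w 0.0156
tool shift mm [  26.7 -251.8    4.6] rotvec deg [-0.19  0.69 19.34]
```

View pics/s2.png

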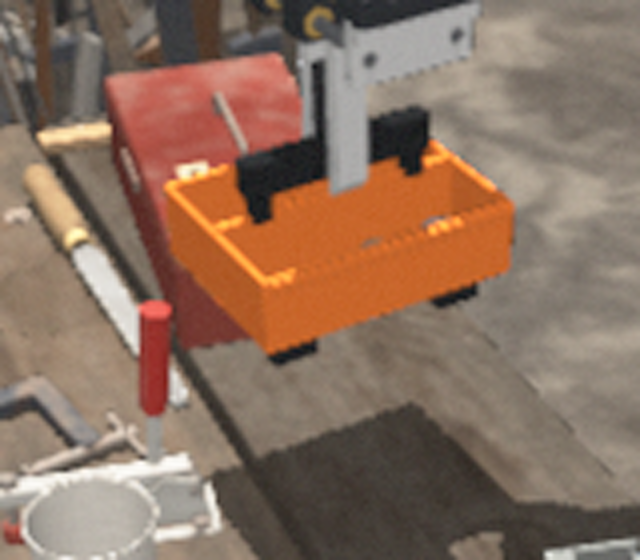

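Request:
step_arm(steps=[{"x": 0.005,"y": -0.03,"z": 0,"ax": 0,"ay": 0.3,"az": 0,"claw": 0.005},{"x": 0.005,"y": -0.035,"z": 0,"ax": 0,"ay": 0.2,"az": 2,"claw": 0.005},{"x": 0.005,"y": -0.035,"z": 0,"ax": 0,"ay": 0,"az": 3,"claw": 0.005},{"x": 0.003,"y": -0.035,"z": 0,"ax": 0,"ay": 0,"az": 3,"claw": 0.005},{"x": 0,"y": -0.035,"z": 0,"ax": 0,"ay": 0,"az": 3,"claw": 0.005}])

```text
time_s: 4.45
ee_pos: [0.5027, 0.0143, 0.1873]
eef_rot: [-3.137, 0.014, -0.102]
force: [0.6, -0.8, -6.9]
grip_width: 0.0155
```

```bash
python3 -c "
from h import *
go(.4967,.0953,.19,-13.3)
"
```

```text
t 4.45 pos [0.5027 0.0143 0.1873] yaw -5.82 F [ 0.6 -0.8 -6.9] M [ 0.   -0.08  0.01] w 0.0155
tool shift mm [-14.2 -80.   -2.1] rotvec deg [-0.23  0.84  7.48]
```

Request:
step_arm(steps=[{"x": -0.004,"y": -0.03,"z": 0,"ax": 0,"ay": 0.4,"az": 3,"claw": 0.005},{"x": -0.004,"y": -0.025,"z": 0,"ax": 0,"ay": 0.4,"az": 3,"claw": 0.005},{"x": -0.002,"y": -0.015,"z": 0,"ax": 0,"ay": 0,"az": 1,"claw": 0.005},{"x": 0,"y": 0,"z": 0,"ax": 0,"ay": 0,"az": 0,"claw": 0.005},{"x": 0,"y": 0,"z": 0,"ax": 0,"ay": 0,"az": 0,"claw": 0.005}])

```text
time_s: 4.87
ee_pos: [0.498, 0.0948, 0.1807]
eef_rot: [-3.14, 0.013, -0.227]
force: [0.3, -0.1, -6.3]
grip_width: 0.0155
```

```bash
python3 -c "
from h import *
go(.4967,.0953,.15,-13.3)
"
```

```text
t 4.87 pos [0.498  0.0948 0.1807] yaw -12.98 F [ 0.3 -0.1 -6.3] M [-0.06 -0.02  0.01] w 0.0155
tool shift mm [-1.  -0.1 30.7] rotvec deg [-0.12  0.77  0.32]
```

```bash
python3 - <<'E'
from h import *
im,d=snap('top','t3');crop(im,210,140,350,310,'t3',3.5)
C=cloud('top',d);h=cv2.cvtColor(im,cv2.COLOR_RGB2HSV);H,S=h[...,0],h[...,1]
v,u=np.mgrid[:400,:640]
o=(H>5)&(H<18)&(S>150)&(u>200)&(u<360)&(v>120)&(v<330)&(C[...,2]>.165)&(C[...,2]<.185)
P=C[o];print(len(P),np.median(P[:,2]),cv2.minAreaRect(P[:,:2].astype(np.float32)*1000))
im,d=snap('scene','s3');crop(im,290,120,430,300,'s3',4)
E
```

```text
301 0.1750409989651468 ((497.8021545410156, 95.63127899169922), (124.4643325805664, 155.139404296875), 77.37142944335938)
```

View pics/t3.png

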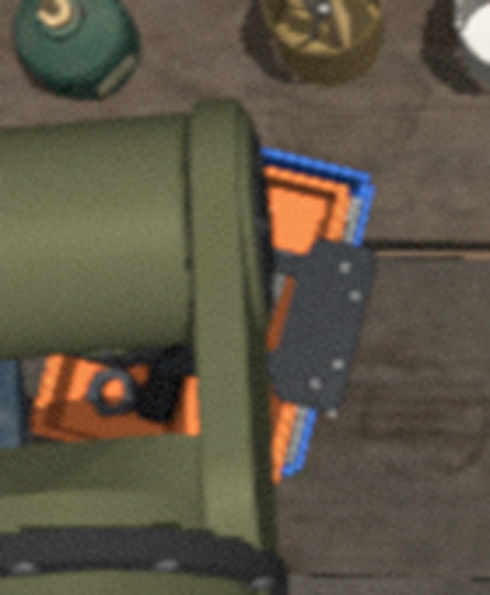

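View pics/s3.png

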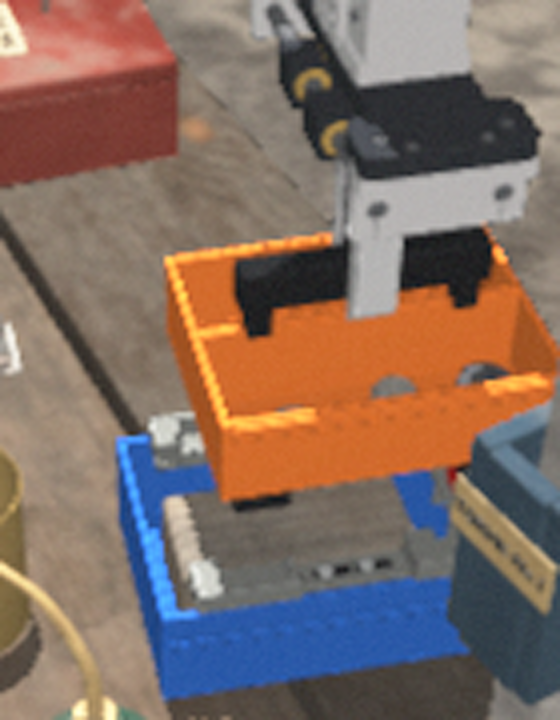

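Request:
step_arm(steps=[{"x": -0.001,"y": 0,"z": 0.008,"ax": 0,"ay": 0.8,"az": 0.3,"claw": 0.005},{"x": 0,"y": 0,"z": 0.01,"ax": 0,"ay": 0,"az": 0,"claw": 0.005},{"x": 0,"y": 0,"z": 0.008,"ax": 0,"ay": 0,"az": 0,"claw": 0.005},{"x": 0,"y": 0,"z": 0,"ax": 0,"ay": 0,"az": 0,"claw": 0.005},{"x": 0,"y": 0,"z": 0,"ax": 0,"ay": 0,"az": 0,"claw": 0.005}])

```text
time_s: 5.38
ee_pos: [0.4971, 0.0904, 0.1521]
eef_rot: [-3.141, 0.001, -0.236]
force: [-0.8, -0.5, -6.2]
grip_width: 0.0157
```

```bash
python3 -c "
from h import *
go(.4967,.0953,.136,-13.3)
"
```

```text
t 5.38 pos [0.4971 0.0904 0.1521] yaw -13.53 F [-0.8 -0.5 -6.2] M [ 0.   -0.02 -0.  ] w 0.0157
tool shift mm [-1.5 -4.6 16.1] rotvec deg [-0.06  0.07 -0.23]
```

Request:
step_arm(steps=[{"x": -0.001,"y": -0.004,"z": 0.003,"ax": 0,"ay": 0,"az": -0.2,"claw": 0.005},{"x": 0,"y": 0,"z": 0.002,"ax": 0,"ay": 0,"az": 0,"claw": 0.005},{"x": 0,"y": 0,"z": 0,"ax": 0,"ay": 0,"az": 0,"claw": 0.005},{"x": 0,"y": 0,"z": 0,"ax": 0,"ay": 0,"az": 0,"claw": 0.005}])

```text
time_s: 5.72
ee_pos: [0.4975, 0.0944, 0.147]
eef_rot: [-3.14, 0.001, -0.233]
force: [0.3, 0.1, -6.4]
grip_width: 0.0153
```

```bash
python3 -c "
from h import *
go(.4967,.0953,.136,-13.3)
"
```

```text
t 5.72 pos [0.4975 0.0944 0.147 ] yaw -13.34 F [ 0.3  0.1 -6.4] M [-0.02  0.01 -0.01] w 0.0153
tool shift mm [-0.9 -0.6 11. ] rotvec deg [-0.07  0.07 -0.04]
```

Request:
step_arm(steps=[{"x": -0.001,"y": -0.0005,"z": 0.003,"ax": 0,"ay": 0,"az": 0,"claw": 0.005},{"x": 0,"y": 0,"z": 0.003,"ax": 0,"ay": 0,"az": 0,"claw": 0.005},{"x": 0,"y": 0,"z": 0.002,"ax": 0,"ay": 0,"az": 0,"claw": 0.005},{"x": 0,"y": 0,"z": 0,"ax": 0,"ay": 0,"az": 0,"claw": 0.005}])

```text
time_s: 6.05
ee_pos: [0.4967, 0.0954, 0.1387]
eef_rot: [-3.14, 0.0, -0.232]
force: [0.1, 0.8, -6.7]
grip_width: 0.0152
```

```bash
python3 -c "
from h import *
go(.4967,.0953,.130,-13.3)
"
```

```text
t 6.05 pos [0.4967 0.0954 0.1387] yaw -13.32 F [ 0.1  0.8 -6.7] M [ 0.02  0.03 -0.01] w 0.0152
tool shift mm [-0.   0.1  8.7] rotvec deg [-0.08  0.02 -0.02]
```

Request:
step_arm(steps=[{"x": 0,"y": 0,"z": 0.002,"ax": 0,"ay": 0,"az": 0,"claw": 0.005},{"x": 0,"y": 0,"z": 0.002,"ax": 0,"ay": 0,"az": 0,"claw": 0.005},{"x": 0,"y": 0,"z": 0.001,"ax": 0,"ay": 0,"az": 0,"claw": 0.005}])

```text
time_s: 6.3
ee_pos: [0.4968, 0.0954, 0.1334]
eef_rot: [-3.14, 0.0, -0.232]
force: [0.8, 0.3, -6.3]
grip_width: 0.0155
```

```bash
python3 -c "
from h import *
go(.4967,.0953,.130,-13.3)
"
```

```text
t 6.3 pos [0.4968 0.0954 0.1334] yaw -13.31 F [ 0.8  0.3 -6.3] M [-0.01  0.05 -0.03] w 0.0155
tool shift mm [-0.1  0.2  3.4] rotvec deg [-0.09  0.01 -0.01]
```

Below lip level with no contact. Continuing.

Request:
step_arm(steps=[{"x": 0,"y": 0,"z": 0.002,"ax": 0,"ay": 0,"az": 0,"claw": 0.005},{"x": 0,"y": 0,"z": 0.002,"ax": 0,"ay": 0,"az": 0,"claw": 0.005},{"x": 0,"y": 0,"z": 0.001,"ax": 0,"ay": 0,"az": 0,"claw": 0.005}])

```text
time_s: 6.55
ee_pos: [0.497, 0.0954, 0.128]
eef_rot: [-3.14, -0.0, -0.232]
force: [0.8, 0.6, -4.7]
grip_width: 0.0155
```

```bash
python3 -c "
from h import *
go(.4967,.0953,.124,-13.3)
"
```

```text
t 6.55 pos [0.497  0.0954 0.128 ] yaw -13.32 F [ 0.8  0.6 -4.7] M [-0.02  0.05  0.02] w 0.0155
tool shift mm [-0.2  0.2  4. ] rotvec deg [-0.1  -0.01 -0.02]
```

Request:
step_arm(steps=[{"x": 0,"y": 0,"z": 0.002,"ax": 0,"ay": 0,"az": 0,"claw": 0.005},{"x": 0,"y": 0,"z": 0.001,"ax": 0,"ay": 0,"az": 0,"claw": 0.005},{"x": 0,"y": 0,"z": 0.001,"ax": 0,"ay": 0,"az": 0,"claw": 0.005}])

```text
time_s: 6.8
ee_pos: [0.4971, 0.0954, 0.1239]
eef_rot: [-3.14, -0.001, -0.232]
force: [-0.5, -0.5, -3.1]
grip_width: 0.016
```

```bash
python3 -c "
from h import *
go(.4967,.0953,.124,-13.3)
"
```

```text
t 6.8 pos [0.4971 0.0954 0.1239] yaw -13.32 F [-0.5 -0.5 -3.1] M [-0.04  0.31  0.04] w 0.016
tool shift mm [-0.4  0.2 -0.1] rotvec deg [-0.1  -0.03 -0.02]
```

Request:
step_arm(steps=[{"x": 0,"y": 0,"z": 0.001,"ax": 0,"ay": 0,"az": 0,"claw": 0.005},{"x": 0,"y": 0,"z": 0.001,"ax": 0,"ay": 0,"az": 0,"claw": 0.005}])

```text
time_s: 6.97
ee_pos: [0.4971, 0.0955, 0.1237]
eef_rot: [-3.14, -0.001, -0.232]
force: [-8.4, -0.8, 12.5]
grip_width: 0.0157
```

```bash
python3 -c "
from h import *
go(.4967,.0953,.124,-13.3)
im,d=snap('scene','s4');crop(im,290,140,430,300,'s4',4)
"
```

```text
t 6.97 pos [0.4971 0.0955 0.1237] yaw -13.31 F [-8.4 -0.8 12.5] M [-0.33  1.66 -0.03] w 0.0157
tool shift mm [-0.3  0.3 -0.3] rotvec deg [-0.11 -0.05 -0.01]
```

View pics/s4.png

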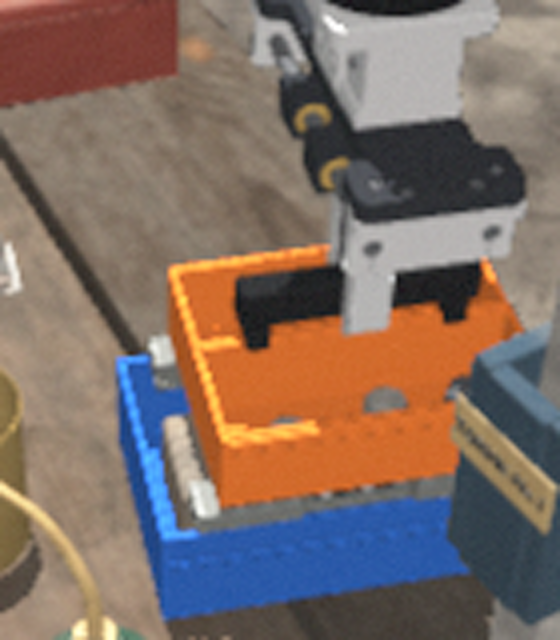

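Request:
step_arm(steps=[{"x": 0,"y": 0,"z": -0.001,"ax": 0,"ay": 0,"az": 0,"claw": 0.005},{"x": 0.0015,"y": 0,"z": 0,"ax": 0,"ay": 0,"az": 0,"claw": 0.005},{"x": 0.0015,"y": 0,"z": 0,"ax": 0,"ay": 0,"az": 0,"claw": 0.005}])

```text
time_s: 7.27
ee_pos: [0.4999, 0.0949, 0.1253]
eef_rot: [-3.139, -0.001, -0.232]
force: [-2.1, 0.6, -4.4]
grip_width: 0.0156
```

```bash
python3 -c "
from h import *
go(.4971+.013*.973,.0955-.013*.23,.124,-13.3)
"
```

```text
t 7.27 pos [0.4999 0.0949 0.1253] yaw -13.3 F [-2.1  0.6 -4.4] M [ 0.13  0.55 -0.01] w 0.0156
tool shift mm [10.1  0.   1.3] rotvec deg [-0.12 -0.06 -0.  ]
```

Request:
step_arm(steps=[{"x": 0.002,"y": 0,"z": 0.0005,"ax": 0,"ay": 0,"az": 0,"claw": 0.005},{"x": 0.002,"y": 0,"z": 0.0003,"ax": 0,"ay": 0,"az": 0,"claw": 0.005},{"x": 0.001,"y": 0,"z": 0,"ax": 0,"ay": 0,"az": 0,"claw": 0.005}])

```text
time_s: 7.52
ee_pos: [0.505, 0.0937, 0.124]
eef_rot: [-3.139, 0.0, -0.232]
force: [-5.1, 1.2, 1.6]
grip_width: 0.0158
```

```bash
python3 -c "
from h import *
go(.4971+.013*.973,.0955-.013*.23,.124,-13.3)
"
```

```text
t 7.52 pos [0.505  0.0937 0.124 ] yaw -13.31 F [-5.1  1.2  1.6] M [ 0.23  1.18 -0.03] w 0.0158
tool shift mm [ 4.9  0.1 -0. ] rotvec deg [-0.12  0.02 -0.01]
```

Request:
step_arm(steps=[{"x": 0.0015,"y": 0,"z": -0.0003,"ax": 0,"ay": 0,"az": 0,"claw": 0.005},{"x": 0.001,"y": 0,"z": 0,"ax": 0,"ay": 0,"az": 0,"claw": 0.005}])

```text
time_s: 7.68
ee_pos: [0.5076, 0.0931, 0.1241]
eef_rot: [-3.14, 0.001, -0.232]
force: [-3.2, 0.9, -1.9]
grip_width: 0.0159
```

```bash
python3 -c "
from h import *
go(.4971+.013*.973,.0955-.013*.23,.124,-13.3)
"
```

```text
t 7.68 pos [0.5076 0.0931 0.1241] yaw -13.31 F [-3.2  0.9 -1.9] M [ 0.21  0.83 -0.02] w 0.0159
tool shift mm [2.2 0.1 0.1] rotvec deg [-0.11  0.06 -0.01]
```

Request:
step_arm(steps=[{"x": 0.001,"y": 0,"z": 0,"ax": 0,"ay": 0,"az": 0,"claw": 0.005},{"x": 0.0006,"y": 0,"z": 0,"ax": 0,"ay": 0,"az": 0,"claw": 0.005}])

```text
time_s: 7.85
ee_pos: [0.5095, 0.0927, 0.124]
eef_rot: [-3.14, 0.001, -0.232]
force: [0.8, -0.7, -6.4]
grip_width: 0.0157
```

```bash
python3 -c "
from h import *
go(.4971+.013*.973,.0955-.013*.23,.124,-13.3)
"
```

```text
t 7.85 pos [0.5095 0.0927 0.124 ] yaw -13.31 F [ 0.8 -0.7 -6.4] M [-0.04 -0.07  0.04] w 0.0157
tool shift mm [0.3 0.1 0. ] rotvec deg [-0.12  0.04 -0.01]
```

Request:
step_arm(steps=[{"x": 0.0007,"y": 0,"z": 0.0002,"ax": 0,"ay": 0,"az": 0,"claw": 0.005}])

```text
time_s: 7.93
ee_pos: [0.5101, 0.0925, 0.1238]
eef_rot: [-3.14, 0.001, -0.232]
force: [-11.6, 2.7, 6.4]
grip_width: 0.0156
```

Request:
step_arm(steps=[{"x": 0.0005,"y": 0,"z": 0.0002,"ax": 0,"ay": 0,"az": 0,"claw": 0.005}])

```text
time_s: 8.02
ee_pos: [0.5101, 0.0925, 0.1237]
eef_rot: [-3.14, 0.003, -0.232]
force: [-12.6, 2.0, 7.5]
grip_width: 0.0156
```

Request:
step_arm(steps=[{"x": 0,"y": 0,"z": 0,"ax": 0,"ay": 0,"az": 0,"claw": 0.005}])

```text
time_s: 8.1
ee_pos: [0.5099, 0.0926, 0.1239]
eef_rot: [-3.14, 0.003, -0.232]
force: [-0.9, -0.4, -5.0]
grip_width: 0.0156
```

```bash
python3 - <<'E'
from h import *
go(.5101,.0925,.124,-13.3)
im,d=snap('scene','s5');crop(im,290,140,430,300,'s5',4)
E
```

```text
t 8.1 pos [0.5099 0.0926 0.1239] yaw -13.31 F [-0.9 -0.4 -5. ] M [-0.02  0.21  0.01] w 0.0156
tool shift mm [ 0.2  0.  -0.1] rotvec deg [-0.1   0.19 -0.01]
```

View pics/s5.png

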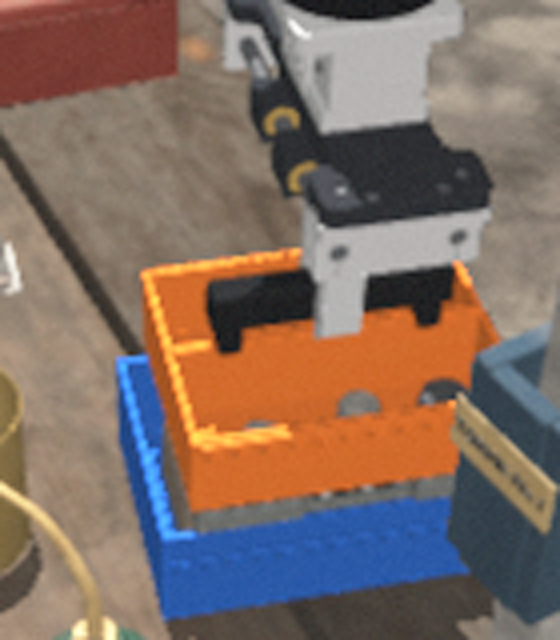

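Request:
step_arm(steps=[{"x": 0.0005,"y": 0,"z": 0.0003,"ax": 0,"ay": 0,"az": 0,"claw": 0.005},{"x": 0.0003,"y": 0,"z": 0,"ax": 0,"ay": 0,"az": 0,"claw": 0.06},{"x": 0,"y": 0,"z": 0,"ax": 0,"ay": 0,"az": 0,"claw": 0.06},{"x": 0,"y": 0,"z": 0,"ax": 0,"ay": 0,"az": 0,"claw": 0.06}])

```text
time_s: 8.48
ee_pos: [0.5119, 0.0925, 0.1251]
eef_rot: [-3.139, -0.001, -0.232]
force: [0.1, 0.0, -0.2]
grip_width: 0.032
```

```bash
python3 -c "
from h import *
go(.5101,.0925,.124,-13.3)"
```

```text
t 8.48 pos [0.5119 0.0925 0.1251] yaw -13.3 F [ 0.1  0.  -0.2] M [0.09 0.06 0.01] w 0.032
tool shift mm [-1.8  0.4  1.1] rotvec deg [-0.16 -0.03  0.  ]
```

Released. Wait for the fingers to open, then rise.

Request:
step_arm(steps=[{"x": 0,"y": 0,"z": 0,"ax": 0,"ay": 0,"az": 0,"claw": 0.055},{"x": 0,"y": 0,"z": 0,"ax": 0,"ay": 0,"az": 0,"claw": 0.055},{"x": 0,"y": 0,"z": -0.01,"ax": 0,"ay": 0,"az": 0,"claw": 0.055},{"x": 0,"y": 0,"z": -0.02,"ax": 0,"ay": 0,"az": 0,"claw": 0.055},{"x": 0,"y": 0,"z": -0.03,"ax": 0,"ay": 0,"az": 0,"claw": 0.055}])

```text
time_s: 8.9
ee_pos: [0.5104, 0.0919, 0.1834]
eef_rot: [-3.141, 0.006, -0.232]
force: [-1.0, -0.3, -0.2]
grip_width: 0.0548
```

Request:
step_arm(steps=[{"x": 0,"y": 0,"z": -0.03,"ax": 0,"ay": 0,"az": 0,"claw": 0.055},{"x": 0,"y": 0.02,"z": -0.01,"ax": 0,"ay": 0,"az": 0,"claw": 0.055},{"x": 0,"y": 0.035,"z": 0,"ax": 0,"ay": 0,"az": 0,"claw": 0.055},{"x": 0,"y": 0.035,"z": 0,"ax": 0,"ay": 0,"az": 0,"claw": 0.055},{"x": 0,"y": 0.035,"z": 0,"ax": 0,"ay": 0,"az": 0,"claw": 0.055}])

```text
time_s: 9.32
ee_pos: [0.4837, -0.0289, 0.2357]
eef_rot: [-3.138, -0.007, -0.224]
force: [0.3, -0.4, 0.4]
grip_width: 0.0552
```

Request:
step_arm(steps=[{"x": 0,"y": 0.035,"z": 0,"ax": 0,"ay": 0,"az": 0,"claw": 0.055},{"x": 0,"y": 0.035,"z": 0,"ax": 0,"ay": 0,"az": 0,"claw": 0.055},{"x": 0,"y": 0.035,"z": 0,"ax": 0,"ay": 0,"az": 0,"claw": 0.055},{"x": 0,"y": 0.02,"z": 0,"ax": 0,"ay": 0,"az": 0,"claw": 0.055},{"x": 0,"y": 0,"z": 0,"ax": 0,"ay": 0,"az": 0,"claw": 0.055}])

```text
time_s: 9.73
ee_pos: [0.4526, -0.1609, 0.2406]
eef_rot: [-3.139, -0.014, -0.228]
force: [-0.4, -0.1, -0.0]
grip_width: 0.055
```

```bash
python3 - <<'E'
from h import *
go(.5101,.0925,.124,-13.3)
im,d=snap('top','t6');crop(im,215,140,345,300,'t6',3.7)
C=cloud('top',d);h=cv2.cvtColor(im,cv2.COLOR_RGB2HSV);H,S=h[...,0],h[...,1]
v,u=np.mgrid[:400,:640]
roi=(u>200)&(u<360)&(v>120)&(v<330)
o=(H>5)&(H<18)&(S>150)&roi&(C[...,2]>.11)&(C[...,2]<.127)
P=C[o];print('rim',len(P),np.median(P[:,2]),cv2.minAreaRect(P[:,:2].astype(np.float32)*1000))
b=(H>100)&(H<120)&(S>150)&roi&(C[...,2]>.05)&(C[...,2]<.09)
P=C[b];print('blue',len(P),cv2.minAreaRect(P[:,:2].astype(np.float32)*1000))
r=((H<5)|(H>174))&(S>170)&roi&(C[...,2]>.03)&(C[...,2]<.1)
im0,d0,h0=load('pics/top0.npz');C0=cloud('top',d0)
r0=((h0[...,0]<5)|(h0[...,0]>174))&(h0[...,1]>170)&roi&(C0[...,2]>.03)
print('latch',[ (len(x),x.mean(0).round(4),np.percentile(x[:,2],[50,90]).round(4)) for x in (C[r],C0[r0])])
im,d=snap('scene','s6');crop(im,230,140,430,300,'s6',4)
E
```

```text
t 9.73 pos [ 0.4526 -0.1609  0.2406] yaw -13.04 F [-0.4 -0.1 -0. ] M [0.05 0.   0.01] w 0.055
tool shift mm [  -2.8 -259.6  117.2] rotvec deg [-0.13 -0.8   0.26]
rim 843 0.1179183114940926 ((509.41534423828125, 93.34669494628906), (124.12852478027344, 155.23309326171875), 76.72247314453125)
blue 196 ((511.5756530761719, 90.77552795410156), (122.7746353149414, 176.9921417236328), 76.73749542236328)
latch [(61, array([0.4212, 0.1137, 0.0496]), array([0.0484, 0.0563])), (120, array([0.4281, 0.1117, 0.054 ]), array([0.0494, 0.0676]))]
```

View pics/t6.png

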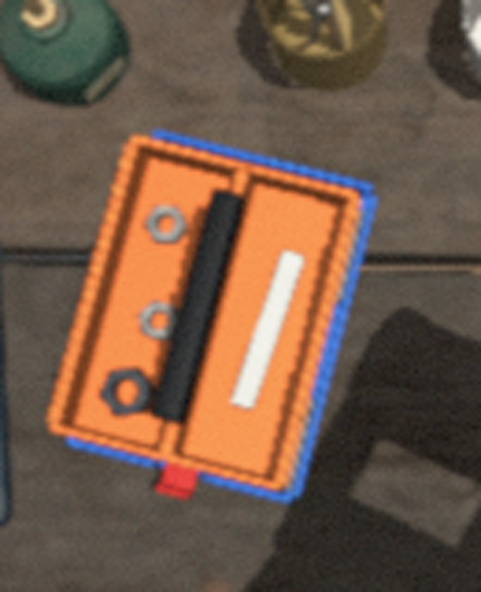

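View pics/s6.png

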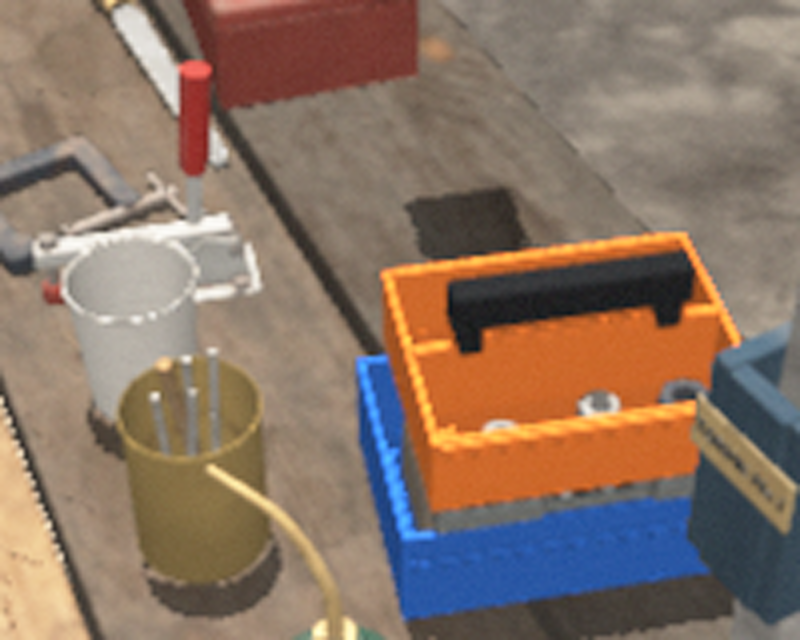

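```bash
python3 - <<'E'
from h import *
im,d,h=load('pics/top6.npz') if 0 else load('pics/t6.npz');im0,d0,h0=load('pics/top0.npz')
C=cloud('top',d);C0=cloud('top',d0);v,u=np.mgrid[:400,:640];roi=(u>250)&(u<280)&(v>250)&(v<285)
f=lambda h:((h[...,0]<5)|(h[...,0]>174))&(h[...,1]>170)&roi
a=f(h);b=f(h0);k=cv2.erode((a&b).astype(np.uint8),np.ones((3,3)))>0
print(a.sum(),b.sum(),k.sum(),'dz mm',np.percentile((C-C0)[k][:,2]*1000,[10,50,90]).round(2))
for n,m in(('now',a),('before',b)):
  vv,uu=np.nonzero(m);print(n,uu.min(),uu.max(),vv.min(),vv.max())
for n,c,m in(('now',C,a),('before',C0,b)):
  for r in range(258,282,2):
    q=m[r:r+2];
    if q.any():print(n,r,(np.median(c[r:r+2][q][:,2])*1000).round(1))
E
```

```text
64 124 30 dz mm [-2.8   0.35  2.67]
now 257 267 266 274
before 257 268 259 274
now 266 47.4
now 268 47.4
now 270 48.3
now 272 55.6
now 274 56.3
before 258 67.0
before 260 67.5
before 262 65.2
before 264 47.3
before 266 47.8
before 268 47.3
before 270 48.6
before 272 55.5
before 274 53.9
```

```bash
python3 - <<'E'
from h import *
a,d,_=load('pics/t6.npz');b,d0,_=load('pics/top0.npz')
for n,(x0,y0,x1,y1) in dict(can=(210,125,255,170),tin=(282,120,322,165),cup=(337,124,377,166)).items():
    s,r=cv2.phaseCorrelate(*[np.float64(cv2.cvtColor(i[y0:y1,x0:x1],cv2.COLOR_RGB2GRAY)) for i in(b,a)]);print(n,np.round(s,2))
print(ticket.hand_in())
E
```

```text
can [0.5  0.56]
tin [0.11 0.55]
cup [0.01 0.54]
the job is handed in; nothing more can be done
None
```

I picked up the orange tote by its handle and set its feet into the pockets. I then slid it about 13 mm away from the latch until it met the stops at about 12.6 N, released it, backed the arm off and handed the job in at about 10 s of the 48 s.

**Last checks**
- **Height:** the tote's rim is at 117.9 mm (118 expected), so the feet are fully down on the ledges.
- **Position:** the tote's centre is about 2.9 mm toward the latch from the base's centre. That matches the frame shift of about -2.7 mm I measured beforehand. Its yaw is the same as the base's, about -13.3°.
- **Latch:** the latch load dropped off just before the stops. The part of the latch still visible stands at its starting height (median difference 0.35 mm), though its top is hidden behind the tote.
- **Base:** its corners stay at the same pixels in the scene view through the slide. The top view differs by about 1 mm, within measuring noise, and much of the rim is now covered there.
- **Oil can, tin and cup:** image correlation gave an offset of about 0.5 pixel (about 1 mm) for all three. I think this comes from the method's edge padding, but I did not confirm it. No contact was seen or felt with any of them.

**Rework:** the first closing on the handle sat about 6 mm too high, so I reopened, went lower and gripped again before lifting.

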